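Gauge a drilled anchor hole and set the matching stud

TASK

Use the depth rod to find out how deep the drilled hole in the concrete foot is: touch its bottom with the rod's tip, then put the rod back upright in its stand. Then set the one anchor stud that matches into the hole, resting on the bottom with its black setting mark level with the concrete's face. Leave the other three studs standing in their rack, and do not disturb the reel, the junction box or the hammer.

Things in the scene. Friction and masses are not known exactly. Their poses are not given: they have to be found in the camera images.
- foot_hole0 (a point): Centre of the mouth of the drilled blind hole, in the middle of the top face of the concrete foot (a fixed grey block 160 x 160 mm, 100 mm high; its top face is at this point's height). z points up out of the hole. The hole is round, 17 mm in diameter, with a flat rigid bottom; its depth is unknown and is 30, 45, 60 or 75 mm, different from one start to the next.
- rod_handle (a point): Centre of the depth rod's handle: a black square handle 24 x 24 mm and 50 mm long, flats along its x and y, on top of a round steel shaft 10 mm in diameter. The shaft is 110 mm from handle to flat tip; this point is 135 mm above the tip. z points up from the tip to the handle. Thin rings on the shaft lie 30, 45, 60, 75 and 90 mm above the tip. 0.12 kg. The rod starts upright in its stand, turned as the stand is.
- rod_tip (a point): The flat lower end of the depth rod, on its axis; z as for the handle.
- stand_hole0 (a point): Centre of the mouth of the hole in the rod's stand, a fixed wooden block 70 x 70 mm, 80 mm high. The hole is 13 mm in diameter with a 3 mm chamfer and 70 mm deep: the rod's tip rests on its bottom, 10 mm above the bench. x and y are parallel to the block's sides.
- rack: The fixed wooden stud rack, 250 mm (its x) by 70 mm (its y), 40 mm high; origin at the centre of its underside. Four round pockets 18 mm in diameter lie in a row along its x, 58 mm apart at x = -87, -29, 29 and 87 mm, y = 0; each is 30 mm deep, its bottom 10 mm above the bench. One stud stands upright in each, in any order, with two opposite flats of its nut facing the rack's y and -y.
- reel_mid (a point): Centre of an empty plywood cable reel standing flat, 110 mm across, 56 mm high: bystander.
- junction_box_mid (a point): Centre of a grey plastic junction box with a white lid, 80 x 80 x 49 mm: bystander.
- hammer_grip (a point): Point on the handle of a hammer that lies on the bench: bystander.
- stud70_mid (a point): Centre (half-way up) of the steel anchor stud that is 70 mm long overall and made for a hole 30 mm deep. Round shank 14 mm in diameter; thin black setting mark round it 30 mm above its foot (40 mm below its top). A dark steel hex nut, 22 mm across flats and 14 mm high, is fixed near the top: its middle is 11 mm below the top, 24 mm above this point. z points up; 0.05 to 0.17 kg. Starts upright in a pocket of the rack, foot on the pocket's bottom.
- stud85_mid (a point): Centre (half-way up) of the steel anchor stud that is 85 mm long overall and made for a hole 45 mm deep. Round shank 14 mm in diameter; thin black setting mark round it 45 mm above its foot (40 mm below its top). A dark steel hex nut, 22 mm across flats and 14 mm high, is fixed near the top: its middle is 11 mm below the top, 31.5 mm above this point. z points up; 0.05 to 0.17 kg. Starts upright in a pocket of the rack, foot on the pocket's bottom.
- stud100_mid (a point): Centre (half-way up) of the steel anchor stud that is 100 mm long overall and made for a hole 60 mm deep. Round shank 14 mm in diameter; thin black setting mark round it 60 mm above its foot (40 mm below its top). A dark steel hex nut, 22 mm across flats and 14 mm high, is fixed near the top: its middle is 11 mm below the top, 39 mm above this point. z points up; 0.05 to 0.17 kg. Starts upright in a pocket of the rack, foot on the pocket's bottom.
- stud115_mid (a point): Centre (half-way up) of the steel anchor stud that is 115 mm long overall and made for a hole 75 mm deep. Round shank 14 mm in diameter; thin black setting mark round it 75 mm above its foot (40 mm below its top). A dark steel hex nut, 22 mm across flats and 14 mm high, is fixed near the top: its middle is 11 mm below the top, 46.5 mm above this point. z points up; 0.05 to 0.17 kg. Starts upright in a pocket of the rack, foot on the pocket's bottom.

How it is judged:
On the way, in this order (a step that is already met when the one before it is completed fails the run):
1. the rod's tip is inside the hole in the concrete foot and presses on its bottom (0.5 N or more) (horizontal distance between rod_tip and foot_hole0 below 0.009 m and z of rod_tip in the frame of foot_hole0 below -0.025 m and (contact force between rod and floor_a_c0 above 0.5 N or contact force between rod and floor_b_c0 above 0.5 N or contact force between rod and floor_c_c0 above 0.5 N or contact force between rod and floor_d_c0 above 0.5 N)), for 0.1 s.
2. the depth rod stands upright in its stand again, let go (z of rod_tip in the frame of stand_hole0 below -0.06 m and horizontal distance between rod_tip and stand_hole0 below 0.008 m and angle between rod_handle's own z axis and vertical below 0.12 rad and contact force between rod and the fingers below 0.1 N), for 0.2 s.
At the end, for the whole second after the job is handed in: One stud stands in the drilled hole, mark within 4 mm of the concrete's face, centre within 8 mm of the hole's axis, leaning under 0.2 rad; the other three stand in the rack within 8 mm of fully down; the rod is 60 mm or more down its stand, leaning under 0.12 rad; studs at rest (((z of stud70_mid in the frame of foot_hole0 between 0.001 and 0.009 m and horizontal distance between stud70_mid and foot_hole0 below 0.008 m and angle between each of stud70_mid, stud85_mid, stud100_mid, stud115_mid's own z axis and vertical below 0.2 rad and height (world z) of stud85_mid below 0.0605 m and horizontal distance between each of stud85_mid, stud100_mid, stud115_mid and rack below 0.12 m and height (world z) of stud100_mid below 0.068 m and height (world z) of stud115_mid below 0.0755 m) or (z of stud85_mid in the frame of foot_hole0 between -0.0065 and 0.0015 m and horizontal distance between stud85_mid and foot_hole0 below 0.008 m and angle between each of stud85_mid, stud70_mid, stud100_mid, stud115_mid's own z axis and vertical below 0.2 rad and height (world z) of stud70_mid below 0.053 m and horizontal distance between each of stud70_mid, stud100_mid, stud115_mid and rack below 0.12 m and height (world z) of stud100_mid below 0.068 m and height (world z) of stud115_mid below 0.0755 m) or (z of stud100_mid in the frame of foot_hole0 between -0.014 and -0.006 m and horizontal distance between stud100_mid and foot_hole0 below 0.008 m and angle between each of stud100_mid, stud70_mid, stud85_mid, stud115_mid's own z axis and vertical below 0.2 rad and height (world z) of stud70_mid below 0.053 m and horizontal distance between each of stud70_mid, stud85_mid, stud115_mid and rack below 0.12 m and height (world z) of stud85_mid below 0.0605 m and height (world z) of stud115_mid below 0.0755 m) or (z of stud115_mid in the frame of foot_hole0 between -0.0215 and -0.0135 m and horizontal distance between stud115_mid and foot_hole0 below 0.008 m and angle between each of stud115_mid, stud70_mid, stud85_mid, stud100_mid's own z axis and vertical below 0.2 rad and height (world z) of stud70_mid below 0.053 m and horizontal distance between each of stud70_mid, stud85_mid, stud100_mid and rack below 0.12 m and height (world z) of stud85_mid below 0.0605 m and height (world z) of stud100_mid below 0.068 m)) and z of rod_tip in the frame of stand_hole0 below -0.06 m and horizontal distance between rod_tip and stand_hole0 below 0.008 m and angle between rod_handle's own z axis and vertical below 0.12 rad and linear speed of each of stud70, stud85, stud100, stud115 below 0.02 m/s); the robot touches nothing.
It fails at once if the reel, the junction box or the hammer is shifted by more than 30 mm (distance of any of reel_mid, junction_box_mid, hammer_grip from where it was at the start of the episode above 0.03 m).
It also fails if it takes over 62 s, if anything falls off the work surface, if the arm or the gripper's body presses on something with over 40 N, if the wrist force passes 120 N, or if a joint passes its speed limit or range.

ROBOT

A 7-joint arm with a two-finger parallel gripper is mounted at the origin on the work surface. World frame = base frame: x ahead of the robot, y to its left, z up, the work surface at z = 0. Lengths are in m, angles in rad, forces in N, time in s.
With the tool pointing down it reaches from about 0.35 to 0.9 m from the base axis. Payload 8.1 kg.
Tool frame: the origin (TCP) lies midway between the tips of the shut fingers; the grasp point (between the pads) lies behind it (arm.tcp_to_grasp is the z of the grasp point in the tool frame, in m); z points along the fingers, y is the line along which they close (so a half turn about z gives the same grasp; the last joint's range is limited). The gripper opens to 92 mm and grips with 3 to 60 N. Pads are 19 mm wide; open, the fingers measure 130 mm over their backs; the gripper's body (75 mm by 190 mm) begins 47 mm behind the grasp point.
Start: joints at [-1.389, 0.434, 0.025, 1.573, -0.012, 1.134, -0.075], TCP at [0.176, 0.6, 0.227] pointing down, gripper open.
Joint ranges: [-2.62, 2.62], [-0.44, 2.09], [-1.27, 1.32], [0.08, 2.57], [-1.32, 4.46], [0.12, 2], [-2.74, 2.74]. Speed limits (rad/s): [2.22, 2.22, 3.01, 3.01, 3.14, 3.14, 3.14].

INTERFACE

Orientations are given as a rotation vector (axis times angle).
In Python, from cell import readout, vision, arm gives the robot as it stands.
- The arm moves only by the tool carry_out, never from a script. Its argument "increments" is one flat list of numbers, 6 for each row, row after row: the shift along the world's x, y, z in mm, then the turn, a rotation vector about the world's x, y, z in rad. In form: [tx, ty, tz, wx, wy, wz, tx, ty, tz, wx, wy, wz, ...]. A call has 1 to 20 rows; each row shifts and turns the commanded pose from where the row before left it; what a row does not reach is not made up. A row lasts 1/8 s, in which the tool goes at most 62.5 mm and 10.7 degrees, less where a joint would pass 70% of its speed; a pose out of reach is approached as far as the arm can. A call with a gripper value outside its range is refused whole. "grip" is the closure, from 0 (fully open) to 1 (shut), set as the call begins (left out, the last holds). The fingers move at their own pace and stop on an object; "newtons" is the grip in N (left out, the last holds). Time passes only in rows, so rows that do not move let the fingers close. It gives the time, the measured TCP pose, the force, the opening and the grip force at its end, in the units of the state.
- readout.observe(): the state, without advancing time (a new reading comes with each control period).
- vision.get_image(name): name is "scene" or "top" or "wrist"; returns the picture (384x512x3 uint8, red, green, blue); there is no depth.
- vision.calibration(name): a dict with "fov_y" (degrees; the focal length in pixels is half the picture's height over the tangent of half this angle, whatever the lens; pixels are square), "cx", "cy" (the principal point, pixels), "pose" (4x4, takes a point from camera to world coordinates). Camera axes: x right, y up, looking along -z (the intrinsics and any distortion apply to the point x, -y, -z); pixel columns grow to the right and rows downward; lengths in m; the calibration is good to about 2 mm. A picture is of the moment at which its call begins: read the wrist's pose just before it. calibration takes no time and is no camera call; for the wrist camera it gives the pose at the moment of the call.
- arm.sign_off(): hands the job in; it is judged then, once.
The state is a dict: "clock": time; "joints": joint angles; "dq": joint speeds; "joint_efforts": joint torques, N m; "position": TCP position; "ee_rot": TCP orientation; "force": force on the tool from outside, world axes, zero at the start; "ft_torque": the same for the moment, N m; "width": opening from 0.0 (shut) to 1.0 (fully open); "gripper_force": force on a finger pad.
Only numpy, scipy, OpenCV 4.12 (cv2) and the standard library are available. Lean on these libraries where they do the work, as an engineer would, in place of code of your own. Each camera call takes 0.05 s, during which the arm holds its last target. There are 200 camera calls.

## Working session

There is one attempt and no reset: what is moved stays moved. The work goes in short steps, Python scripts to look and compute and a tool call to move; the robot and the scene stay as the last step left them, time stands still between calls to the robot, and variables do not carry over. Pictures are saved under pics/ and viewed, at most 10 in all, crops included, and the job is handed in when it is done.

Besides the shell and the picture viewer there is one more tool, called after ">>>" by a JSON object that holds its "api" and its "payload". carry_out: Moves the arm, as the interface text tells. Its arguments: {"type":"object","properties":{"increments":{"type":"array","items":{"type":"number"}},"grip":{"type":"number"},"newtons":{"type":"number"}},"required":["increments"]}

```bash
mkdir -p pics; python3 - <<'E'
from cell import readout, vision, arm
import cv2
print(readout.observe(), arm.tcp_to_grasp)
for n in("scene","top"):
    c=vision.calibration(n);print(n,c)
    cv2.imwrite(f"pics/{n}0.png",cv2.resize(vision.get_image(n)[:,:,::-1],(800,600),interpolation=cv2.INTER_CUBIC))
print(vision.calibration("wrist"))
E
```

```text
{'clock': 0.0, 'joints': array([-1.38861584,  0.43523635,  0.02496164,  1.57408811, -0.0116056 ,
        1.13398613, -0.07509029]), 'dq': array([ 5.69701666e-06, -4.72471096e-04,  2.06564431e-03, -3.74150214e-04,
       -4.58765965e-04, -2.16872108e-03,  5.00638395e-04]), 'joint_efforts': array([ 5.04567215e-04, -6.67849731e+01,  9.84667428e-01, -3.14452851e+01,
       -6.05703495e-02,  4.31247451e-02,  1.77959864e-04]), 'position': array([0.17549634, 0.59932917, 0.22594001]), 'ee_rot': array([-4.45890077e-01, -3.10969648e+00,  2.46660615e-03]), 'force': array([-0.27831551, -0.7559332 , -0.20046317]), 'ft_torque': array([-0.01301519,  0.0222471 ,  0.04593536]), 'gripper_force': 0.0, 'width': 1.0002946563511046} -0.0188
scene {'fov_y': 52.22353082014623, 'cx': 256.50282285642317, 'cy': 192.2562170642048, 'pose': array([[-0.46203192, -0.70455089,  0.53864139,  1.08131171],
       [ 0.88677716, -0.35855203,  0.29166197,  0.22751656],
       [-0.01235974,  0.61241202,  0.79044212,  0.80382421],
       [ 0.        ,  0.        ,  0.        ,  1.        ]])}
top {'fov_y': 57.700966800920845, 'cx': 257.6173880745868, 'cy': 196.96760577664688, 'pose': array([[-0.00723791,  0.98825566, -0.15263802,  0.46900184],
       [-0.99995272, -0.00814415, -0.00531278, -0.051042  ],
       [-0.00649349,  0.15259235,  0.98826788,  0.98969172],
       [ 0.        ,  0.        ,  0.        ,  1.        ]])}
{'fov_y': 60.04286287030112, 'cx': 260.11331272688807, 'cy': 190.5612719028634, 'pose': array([[ 0.28069946, -0.9125889 , -0.29730341,  0.09368597],
       [ 0.9597949 ,  0.26648886,  0.08818982,  0.62406912],
       [-0.00125301, -0.31010514,  0.95070144,  0.38429735],
       [ 0.        ,  0.        ,  0.        ,  1.        ]])}
```

View pics/top0.png

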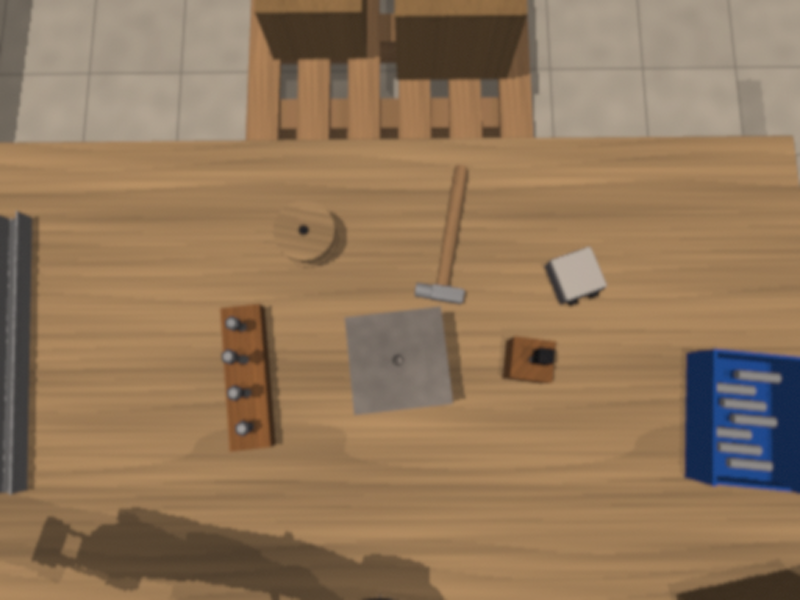

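View pics/scene0.png

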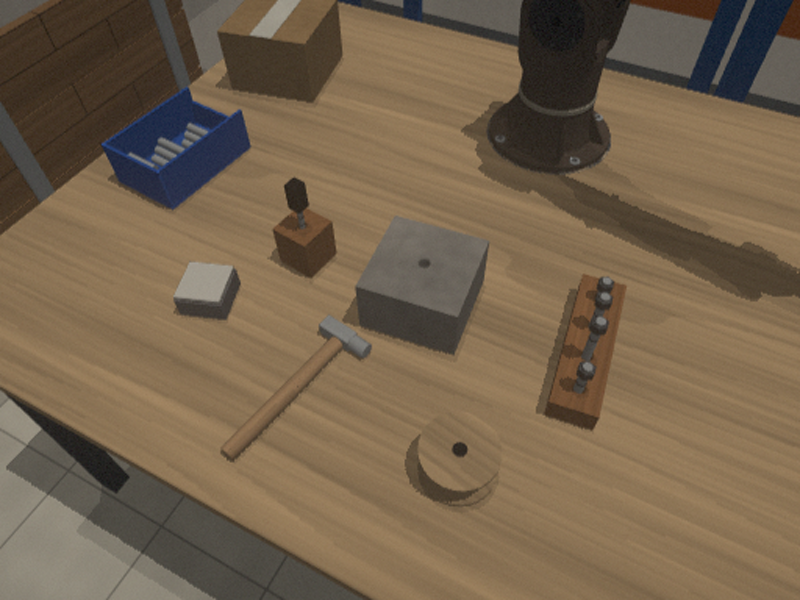

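The top view shows the hole at (398,360), the rod handle's top at about (543,356), and stud tops at (233,323), (229,356), (234,393) and (242,428). The rack is at left and the stand at (530,360). The scene view agrees.

```bash
cat > h.py <<'E'
from cell import readout, vision, arm
import numpy as np, cv2
from scipy.spatial.transform import Rotation as R
def back(c,u,v,z):
    f=192/np.tan(np.radians(c['fov_y']/2)); P=c['pose']
    d=P[:3,:3]@np.array([(u-c['cx'])/f,-(v-c['cy'])/f,-1.]); o=P[:3,3]
    return o+d*(z-o[2])/d[2]
def proj(c,p):
    f=192/np.tan(np.radians(c['fov_y']/2)); P=c['pose']
    q=P[:3,:3].T@(np.array(p)-P[:3,3]); return np.array([c['cx']+f*q[0]/-q[2], c['cy']-f*q[1]/-q[2]])
E
python3 - <<'E'
from h import *
t=vision.calibration('top');s=vision.calibration('scene');k=1.5625
np.set_printoptions(precision=4,suppress=True)
for n,u,v,z in [('hole',398,360,.1),('rod',543,356,.17),('st1',513,338,.08),('st4',506,378,.08),('st3',550,382,.08),('f1',346,318,.1),('f2',440,308,.1),('f3',452,404,.1),('f4',355,414,.1),('r1',221,309,.04),('r2',262,305,.04),('r3',272,446,.04),('r4',230,450,.04),('s1',233,323,.1),('s2',229,356,.1),('s3',234,393,.1),('s4',242,428,.1)]:
    print(n,back(t,u/k,v/k,z))
print('scene')
for n,u,v,z in [('hole',424,263,.1),('rod',295,181,.17),('f1',397,218,.1),('f2',489,240,.1),('f3',456,348-50,.1),('r1',549,413,.04),('r2',600,420,.04),('r3',626,285,.04),('r4',583,276,.04)]:
    print(n,back(s,u/k,v/k,z))
# refined crop of rack in scene
im=vision.get_image('scene')[165:285,340:410,::-1]
im2=vision.get_image('scene')[105:185,165:325,::-1]
a=cv2.resize(im,None,fx=5,fy=5,interpolation=cv2.INTER_CUBIC);cv2.imwrite('pics/rack.png',a)
E
```

```text
hole [ 0.5204 -0.0383  0.1   ]
rod [ 0.5207 -0.2568  0.17  ]
st1 [ 0.5568 -0.2307  0.08  ]
st4 [ 0.4905 -0.2166  0.08  ]
st3 [ 0.4834 -0.289   0.08  ]
f1 [0.5901 0.0471 0.1   ]
f2 [ 0.6055 -0.1082  0.1   ]
f3 [ 0.4491 -0.1247  0.1   ]
f4 [0.4344 0.0313 0.1   ]
r1 [0.6161 0.275  0.04  ]
r2 [0.6227 0.2026 0.04  ]
r3 [0.3796 0.1778 0.04  ]
r4 [0.3735 0.2491 0.04  ]
s1 [0.5833 0.2335 0.1   ]
s2 [0.529  0.2379 0.1   ]
s3 [0.4692 0.2273 0.1   ]
s4 [0.4137 0.2123 0.1   ]
scene
hole [ 0.5216 -0.034   0.1   ]
rod [ 0.5163 -0.2604  0.17  ]
f1 [ 0.4543 -0.1159  0.1   ]
f2 [0.4323 0.0359 0.1   ]
f3 [0.5613 0.0375 0.1   ]
r1 [0.6422 0.2183 0.04  ]
r2 [0.6206 0.2835 0.04  ]
r3 [0.3696 0.2526 0.04  ]
r4 [0.3824 0.1859 0.04  ]
```

View pics/rack.png

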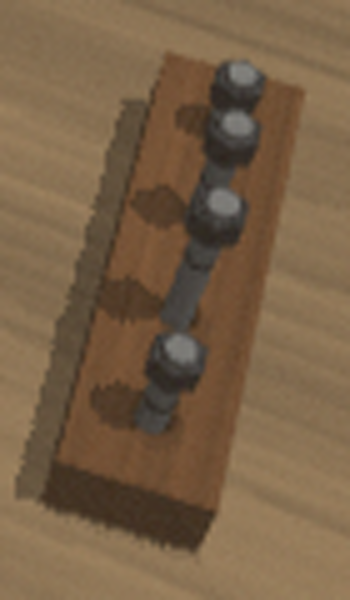

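The enlarged crop shows four nuts in the rack. Their tops are at crop pixels (181,348), (223,202), (238,124) and (243,74). I'm moving above the rod's stand.

>>> {"api": "carry_out", "payload": {"increments": [21.5, -53.6, 3, 0, 0, 0.0092, 21.5, -53.6, 3, 0, 0, 0.0092, 21.5, -53.6, 3, 0, 0, 0.0092, 21.5, -53.6, 3, 0, 0, 0.0092, 21.5, -53.6, 3, 0, 0, 0.0092, 21.5, -53.6, 3, 0, 0, 0.0092, 21.5, -53.6, 3, 0, 0, 0.0092, 21.5, -53.6, 3, 0, 0, 0.0092, 21.5, -53.6, 3, 0, 0, 0.0092, 21.5, -53.6, 3, 0, 0, 0.0092, 21.5, -53.6, 3, 0, 0, 0.0092, 21.5, -53.6, 3, 0, 0, 0.0092, 21.5, -53.6, 3, 0, 0, 0.0092, 21.5, -53.6, 3, 0, 0, 0.0092, 21.5, -53.6, 3, 0, 0, 0.0092, 21.5, -53.6, 3, 0, 0, 0.0092, 0, 0, 0, 0, 0, 0]}}

```text
clock: 2.33
position: [0.5194, -0.2628, 0.2744]
ee_rot: [-0.225, -3.133, 0.005]
force: [0.1, 0.8, -0.4]
width: 0.998
gripper_force: 0.0
```

```bash
python3 - <<'E'
from h import *
np.set_printoptions(precision=4,suppress=True)
o=readout.observe();print(o['clock'],o['position'],R.from_rotvec(o['ee_rot']).as_matrix(),o['joints'])
c=vision.calibration('wrist');np.save('w1.npy',c,allow_pickle=True)
cv2.imwrite('pics/w1.png',cv2.resize(vision.get_image('wrist')[:,:,::-1],(800,600),interpolation=cv2.INTER_CUBIC))
E
```

```text
2.325 [ 0.5194 -0.2628  0.2744] [[-0.9897  0.1432 -0.0009]
 [ 0.1432  0.9897 -0.0032]
 [ 0.0004 -0.0033 -1.    ]] [-0.1256  0.3716  0.7021  1.6525 -0.25    1.2095  2.0587]
```

View pics/w1.png

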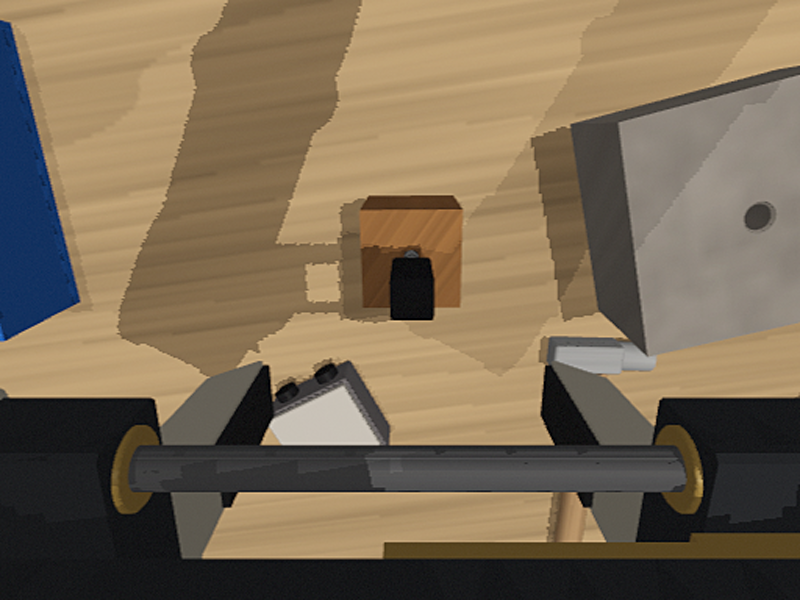

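The wrist view shows the stand squared to the tool, with corners (361,209), (462,209), (461,307) and (363,307). The handle is at (390–435, 258–320) and the foot hole at (760,216).

```bash
python3 - <<'E'
from h import *
np.set_printoptions(precision=4,suppress=True)
c=np.load('w1.npy',allow_pickle=True).item();k=1.5625
Q=[back(c,u/k,v/k,.08) for u,v in[(361,209),(462,209),(461,307),(363,307)]]
for q in Q:print(q)
print('c',np.mean(Q,0),'hole',back(c,760/k,216/k,.1))
for p in [(390,320),(435,320)]:print('htop far',back(c,p[0]/k,p[1]/k,.17))
m=np.mean(Q,0)
for z in(.12,.17):print([proj(c,[m[0]+a,m[1]+b,z])*k for a in(-.012,.012) for b in(-.012,.012)])
E
```

```text
[ 0.4817 -0.2884  0.08  ]
[ 0.4915 -0.2207  0.08  ]
[ 0.5611 -0.2291  0.08  ]
[ 0.5511 -0.2989  0.08  ]
c [ 0.5214 -0.2593  0.08  ] hole [ 0.5198 -0.0342  0.1   ]
htop far [ 0.5309 -0.2731  0.17  ]
htop far [ 0.5343 -0.249   0.17  ]
[array([390.2376, 258.948 ]), array([428.718 , 253.5611]), array([396.0178, 295.5185]), array([433.6548, 290.3794])]
[array([387.1123, 281.5888]), array([432.2941, 275.3564]), array([393.9524, 323.7558]), array([437.9758, 317.8582])]
```

>>> {"api": "carry_out", "payload": {"increments": [1.6, 3.5, -30, 0, 0, 0, 0, 0, -35, 0, 0, 0, 0, 0, -35, 0, 0, 0, 0, 0, -30, 0, 0, 0, 0, 0, -18, 0, 0, 0, 0, 0, 0, 0, 0, 0]}}

```text
clock: 3.12
position: [0.5208, -0.253, 0.126]
ee_rot: [-0.214, -3.132, -0.002]
force: [1.3, -0.1, -0.7]
width: 0.997
gripper_force: 0.0
```

>>> {"api": "carry_out", "payload": {"increments": [0, 0, 0, 0, 0, 0, 0, 0, 0, 0, 0, 0, 0, 0, 0, 0, 0, 0, 0, 0, 0, 0, 0, 0, 0, 0, 0, 0, 0, 0, 0, 0, 0, 0, 0, 0], "grip": 1, "newtons": 40}}

```text
clock: 3.88
position: [0.5212, -0.2543, 0.1268]
ee_rot: [0.216, 3.134, 0.0]
force: [-1.0, -0.7, 0.0]
width: 0.397
gripper_force: 0.0
```

>>> {"api": "carry_out", "payload": {"increments": [0, -4.8, 0, 0, 0, 0, 0, 0, 0, 0, 0, 0, 0, 0, 0, 0, 0, 0, 0, 0, 0, 0, 0, 0]}}

```text
clock: 4.38
position: [0.5212, -0.2591, 0.1267]
ee_rot: [-0.216, -3.134, 0.0]
force: [0.3, 0.2, -1.2]
width: 0.259
gripper_force: 40.0
```

>>> {"api": "carry_out", "payload": {"increments": [0, 0, 15, 0, 0, 0, 0, 0, 35, 0, 0, 0, 0, 0, 40, 0, 0, 0, 0, 0, 28, 0, 0, 0, 0, 20, 0, 0, 0, 0, 0, 50, 0, 0, 0, 0, 0, 55, 0, 0, 0, 0, 0, 55, 0, 0, 0, 0, 0, 42, 0, 0, 0, 0, 0, 0, 0, 0, 0, 0, 0, 0, 0, 0, 0, 0, 0, 0, 0, 0, 0, 0]}}

```text
clock: 5.88
position: [0.5212, -0.0386, 0.2452]
ee_rot: [0.22, 3.133, -0.0]
force: [-1.0, -1.6, -0.9]
width: 0.258
gripper_force: 40.0
```

```bash
python3 - <<'E'
from h import *
np.set_printoptions(precision=4,suppress=True)
o=readout.observe();print(o['clock'],o['position'],R.from_rotvec(o['ee_rot']).as_matrix()[:,2],o['dq'].max())
c=vision.calibration('wrist');np.save('w2.npy',c,allow_pickle=True)
im=vision.get_image('wrist')
cv2.imwrite('pics/w2.png',cv2.resize(im[120:310,130:383,::-1],None,fx=3.0,fy=3.0,interpolation=cv2.INTER_CUBIC))
p=o['position'];print(proj(c,[p[0],p[1],.1]),proj(c,[p[0],p[1],p[2]-.1162]))
E
```

```text
5.875 [ 0.5212 -0.0386  0.2452] [ 0.0004 -0.0002 -1.    ] 0.006187881286386986
[259.419  176.9069] [259.3471 185.9884]
```

View pics/w2.png

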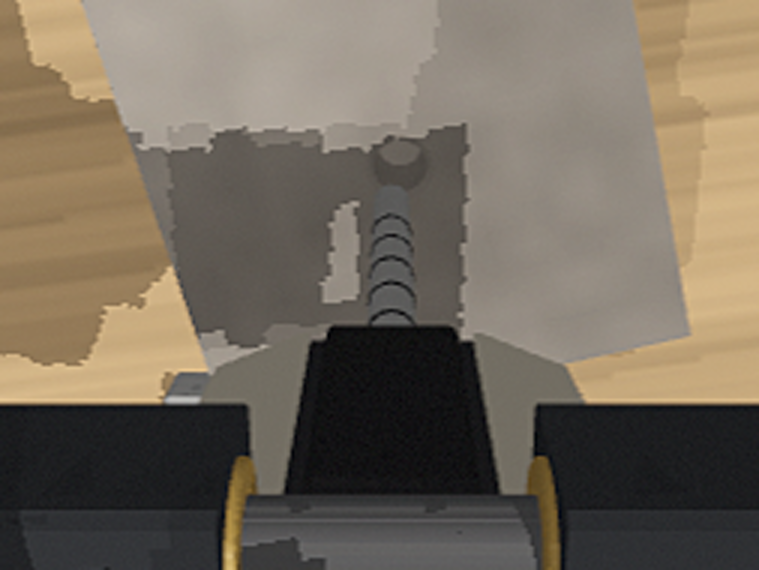

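The crop shows the rod in the grip, its tip's near edge at (391,187). The foot hole is an ellipse centred at about (399,163), spanning 373–427 and 137–190.

```bash
python3 - <<'E'
from h import *
np.set_printoptions(precision=4,suppress=True)
c=np.load('w2.npy',allow_pickle=True).item()
h=back(c,399/3+130-.33,163/3+120-.33,.1);t=back(c,391/3+130-.33,187/3+120-.33,.129);print(h,t)
for dx,dy in[(.0085,0),(-.0085,0),(0,.0085),(0,-.0085)]:print((proj(c,[h[0]+dx,h[1]+dy,.1])-[130,120])*3)
E
```

```text
[ 0.5188 -0.0351  0.1   ] [ 0.5177 -0.0375  0.129 ]
[401.6703 187.6076]
[394.2883 135.9829]
[424.7673 158.3797]
[371.3155 165.6318]
```

>>> {"api": "carry_out", "payload": {"increments": [-3, 3, 0, 0, 0, 0, 0, 0, -20, 0, 0, 0, 0, 0, -8, 0, 0, 0, 0, 0, -4, 0, 0, 0, 0, 0, -4, 0, 0, 0, 0, 0, -4, 0, 0, 0, 0, 0, 0, 0, 0, 0]}}

```text
clock: 6.8
position: [0.5181, -0.0341, 0.2046]
ee_rot: [-0.216, -3.134, 0.0]
force: [0.4, -0.4, -0.2]
width: 0.257
gripper_force: 40.0
```

>>> {"api": "carry_out", "payload": {"increments": [0, 0, -10, 0, 0, 0, 0, 0, -5, 0, 0, 0, 0, 0, -3, 0, 0, 0, 0, 0, -2, 0, 0, 0, 0, 0, -2, 0, 0, 0, 0, 0, 0, 0, 0, 0]}}

```text
clock: 7.55
position: [0.5211, -0.0348, 0.1858]
ee_rot: [0.216, 3.128, 0.002]
force: [-3.0, -0.6, 27.2]
width: 0.258
gripper_force: 40.0
```

>>> {"api": "carry_out", "payload": {"increments": [0, 0, 1.5, 0, 0, 0, 0, 0, 0, 0, 0, 0, 0, 0, 0, 0, 0, 0]}}

```text
clock: 7.92
position: [0.5206, -0.0346, 0.186]
ee_rot: [0.216, 3.129, 0.0]
force: [-0.2, -0.4, 13.5]
width: 0.26
gripper_force: 40.0
```

>>> {"api": "carry_out", "payload": {"increments": [0, 0, 15, 0, 0, 0, 0, 0, 25, 0, 0, 0, 0, 0, 21, 0, 0, 0, 3, -25, 0, 0, 0, 0, 0, -50, 0, 0, 0, 0, 0, -55, 0, 0, 0, 0, 0, -55, 0, 0, 0, 0, 0, -40, 0, 0, 0, 0, 0, 0, -20, 0, 0, 0, 0, 0, -15, 0, 0, 0, 0, 0, 0, 0, 0, 0, 0, 0, 0, 0, 0, 0]}}

```text
clock: 9.43
position: [0.5216, -0.2585, 0.2107]
ee_rot: [0.214, 3.134, 0.0]
force: [1.8, -0.4, -1.0]
width: 0.259
gripper_force: 40.0
```

```bash
python3 - <<'E'
from h import *
np.set_printoptions(precision=4,suppress=True)
o=readout.observe();print(o['clock'],o['position'],R.from_rotvec(o['ee_rot']).as_matrix()[:,2],o['dq'].max())
c=vision.calibration('wrist')
im=vision.get_image('wrist')
cv2.imwrite('pics/w3.png',cv2.resize(im[120:310,130:383,::-1],None,fx=3.0,fy=3.0,interpolation=cv2.INTER_CUBIC))
p=o['position'];print((proj(c,[.521,-.2593,.08])-[130,120])*3+1,(proj(c,[p[0]-.005,p[1]+.0007,p[2]-.1162])-[130,120])*3+1)
E
```

```text
9.425 [ 0.5216 -0.2585  0.2107] [ 0.0003  0.0001 -1.    ] 0.006577328496997393
[386.0099 183.2175] [388.9519 182.2396]
```

View pics/w3.png

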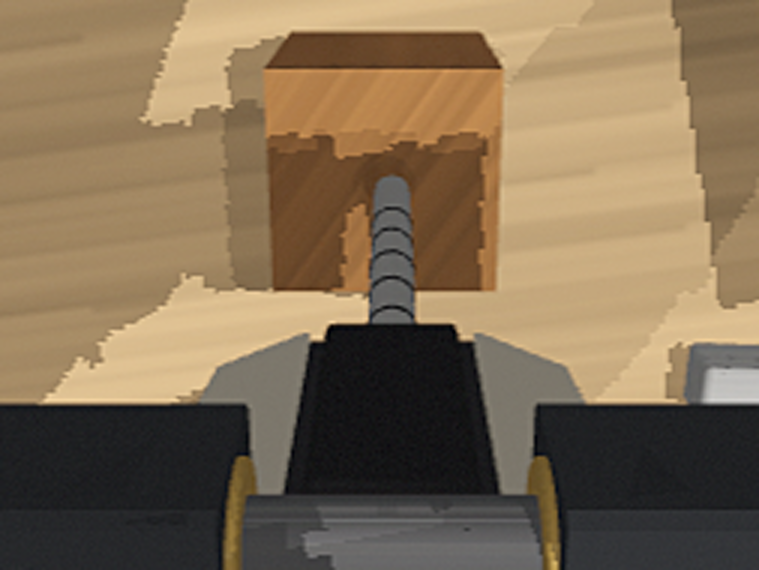

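The crop shows the rod tip (near edge at (391,177)) just above the stand's hole, about 2 mm towards -x. I'll shift to compensate and insert.

>>> {"api": "carry_out", "payload": {"increments": [2.5, -0.5, -8, 0, 0, 0, 0, 0, -6, 0, 0, 0, 0, 0, -6, 0, 0, 0, 0, 0, -6, 0, 0, 0, -1, 0, -12, 0, 0, 0, 0, 0, 0, 0, 0, 0]}}

```text
clock: 10.22
position: [0.5225, -0.2597, 0.1713]
ee_rot: [-0.216, -3.133, 0.0]
force: [0.6, -0.3, -1.8]
width: 0.265
gripper_force: 40.0
```

>>> {"api": "carry_out", "payload": {"increments": [-0.5, 0, -14, 0, 0, 0, -1, 0, -14, 0, 0, 0, 0, 0, -12, 0, 0, 0, 0, 0, 0, 0, 0, 0]}}

```text
clock: 10.72
position: [0.5213, -0.2598, 0.1313]
ee_rot: [-0.216, -3.134, 0.001]
force: [3.3, -2.2, -3.1]
width: 0.262
gripper_force: 40.0
```

>>> {"api": "carry_out", "payload": {"increments": [0, 0, 0, 0, 0, 0, 0, 0, 0, 0, 0, 0, 0, 0, 0, 0, 0, 0, 0, 0, 0, 0, 0, 0], "grip": 0.5}}

```text
clock: 11.22
position: [0.5212, -0.2594, 0.1324]
ee_rot: [-0.216, -3.134, -0.0]
force: [-0.1, 0.9, 0.0]
width: 0.498
gripper_force: 0.0
```

```bash
python3 - <<'E'
from h import *
from scipy.optimize import least_squares
np.set_printoptions(precision=4,suppress=True)
s=vision.calibration('scene');t=vision.calibration('top')
S=[(376.2,234.6),(384.6,205.4),(387.6,189.8),(388.6,179.8)];T=[(233,323),(229,356),(234,393),(242,428)]
for a,b in zip(S,T):
    b=np.array(b)/1.5625
    r=least_squares(lambda p:np.r_[proj(s,p)-a,proj(t,p)-b],[.5,.23,.1]);print(r.x,np.abs(r.fun).max())
print([back(s,u,v,.04) for u,v in[(352.4,257.4),(383.6,266.6),(400.8,183.4),(373.2,175.6)]])
E
```

```text
[0.5831 0.2401 0.0916] 1.510819130851985
[0.5264 0.2339 0.123 ] 1.3949101465723288
[0.4683 0.2279 0.1075] 1.1782509794330451
[0.4115 0.2216 0.078 ] 1.0956657310372293
[array([0.6252, 0.2148, 0.04  ]), array([0.6159, 0.2813, 0.04  ]), array([0.3726, 0.2538, 0.04  ]), array([0.379, 0.185, 0.04 ])]
```

>>> {"api": "carry_out", "payload": {"increments": [0, 0, 30, 0, 0, 0, 0, 0, 55, 0, 0, 0, 0, 0, 55, 0, 0, 0, -10, 40, 10, 0, 0, 0.033, -10, 55, 0, 0, 0, 0.033, -10, 55, 0, 0, 0, 0.033, 0, 55, 0, 0, 0, 0.033, 0, 55, 0, 0, 0, 0.033, 0, 55, 0, 0, 0, 0.033, 0, 55, 0, 0, 0, 0.033, 0, 50, 0, 0, 0, 0.02, 0, 40, 0, 0, 0, 0, 0, 30, 0, 0, 0, 0, 0, 0, 0, 0, 0, 0, 0, 0, 0, 0, 0, 0, 0, 0, 0, 0, 0, 0, 0], "grip": 0}}

```text
schema error: expected a multiple of 6 numbers
```

```bash
python3 - <<'E'
from h import *
np.set_printoptions(precision=4,suppress=True)
o=readout.observe();print(o['clock'],o['position'],R.from_rotvec(o['ee_rot']).as_matrix(),o['dq'].max(),o['joints'])
c=vision.calibration('wrist');np.save('w4.npy',c,allow_pickle=True)
cv2.imwrite('pics/w4.png',cv2.resize(vision.get_image('wrist')[:,:,::-1],(800,600),interpolation=cv2.INTER_CUBIC))
E
```

```text
11.225 [ 0.5212 -0.2594  0.1324] [[-0.9906  0.1371 -0.    ]
 [ 0.1371  0.9906  0.0003]
 [ 0.      0.0003 -1.    ]] 0.001597808389282557 [-0.0701  0.5157  0.6354  1.8294 -0.3771  0.9197  2.1691]
```

View pics/w4.png

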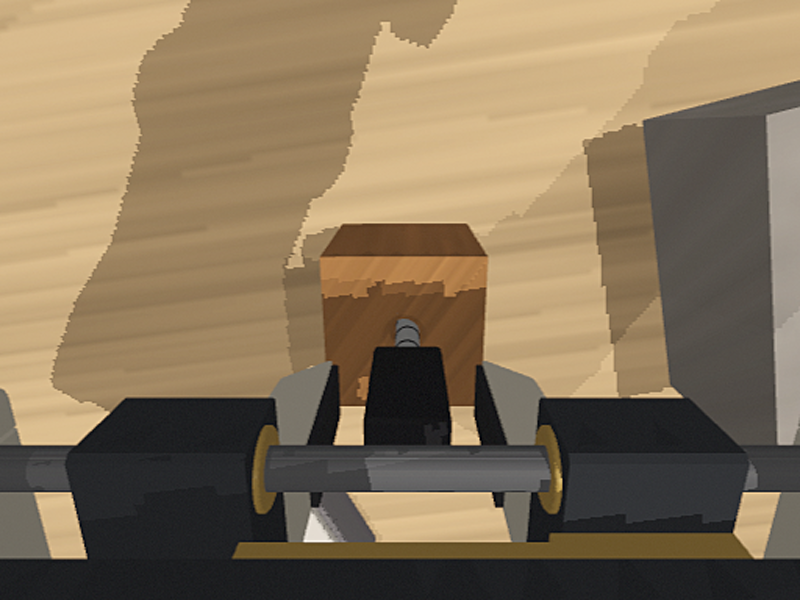

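The view still shows the stand: the rod is upright in its hole, shaft at (406,333), and the fingers are clear. The move was refused, so I'm resending it. Triangulated top heights put the 70 mm stud in the low-x pocket (0.078 m high).

>>> {"api": "carry_out", "payload": {"increments": [0, 0, 25, 0, 0, 0, 0, 0, 50, 0, 0, 0, 0, 0, 50, 0, 0, 0, -10.9, 47.4, 0, 0, 0, 0.0245, -10.9, 47.4, 0, 0, 0, 0.0245, -10.9, 47.4, 0, 0, 0, 0.0245, -10.9, 47.4, 0, 0, 0, 0.0245, -10.9, 47.4, 0, 0, 0, 0.0245, -10.9, 47.4, 0, 0, 0, 0.0245, -10.9, 47.4, 0, 0, 0, 0.0245, -10.9, 47.4, 0, 0, 0, 0.0245, -10.9, 47.4, 0, 0, 0, 0.0245, -10.9, 47.4, 0, 0, 0, 0.0245, 0, 0, 0, 0, 0, 0, 0, 0, 0, 0, 0, 0, 0, 0, 0, 0, 0, 0], "grip": 0}}

```text
clock: 13.28
position: [0.4126, 0.2131, 0.2573]
ee_rot: [-0.165, 3.137, -0.0]
force: [0.1, -0.7, -0.4]
width: 0.998
gripper_force: 0.0
```

```bash
python3 - <<'E'
from h import *
np.set_printoptions(precision=4,suppress=True)
o=readout.observe();print(o['clock'],o['position'],R.from_rotvec(o['ee_rot']).as_matrix(),o['dq'].max(),o['joints'])
c=vision.calibration('wrist');np.save('w4.npy',c,allow_pickle=True)
cv2.imwrite('pics/w5.png',cv2.resize(vision.get_image('wrist')[:,:,::-1],(800,600),interpolation=cv2.INTER_CUBIC))
E
```

```text
13.275 [0.4126 0.2131 0.2573] [[-0.9945 -0.1048  0.0001]
 [-0.1048  0.9945 -0.0002]
 [-0.     -0.0002 -1.    ]] 0.004586643054563738 [-0.9592  0.1369  0.4204  1.927  -0.0626  1.0903  1.1624]
```

View pics/w5.png

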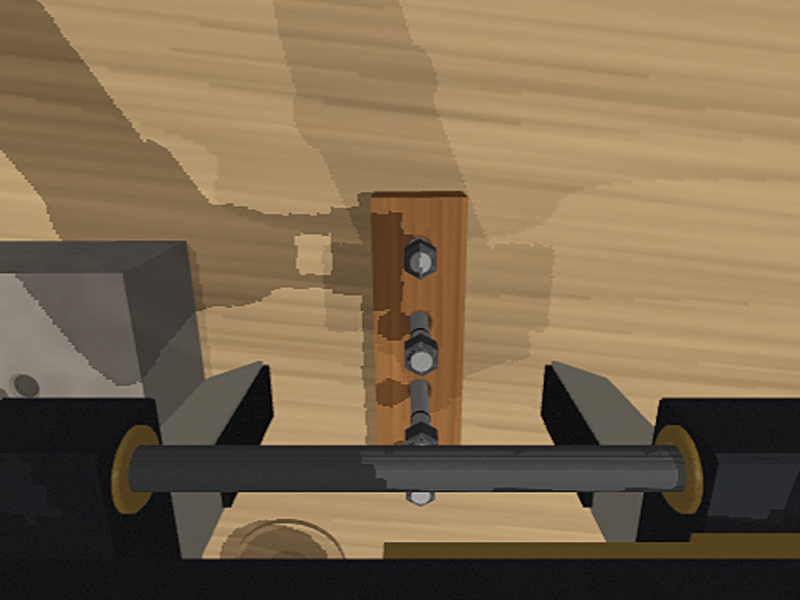

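The wrist view shows the rack squared to the tool, and the short stud's shank top is at (421,262).

```bash
python3 - <<'E'
from h import *
c=np.load('w4.npy',allow_pickle=True).item();k=1.5625
for v in(260,262): print(back(c,421/k,v/k,.08))
print(back(c,421/k,361/k,.11), back(c,24/k,386/k,.1))
E
```

```text
[0.40940591 0.22330873 0.08      ]
[0.41076356 0.22346419 0.08      ]
[0.46858685 0.22928754 0.11      ] [ 0.51990128 -0.03510937  0.1       ]
```

>>> {"api": "carry_out", "payload": {"increments": [-1.5, 9.3, -20, 0, 0, 0, 0, 0, -45, 0, 0, 0, 0, 0, -50, 0, 0, 0, 0, 0, -45, 0, 0, 0, 0, 0, -30, 0, 0, 0, 0, 0, -17, 0, 0, 0, 0, 0, 0, 0, 0, 0, 0, 0, 0, 0, 0, 0]}}

```text
clock: 14.32
position: [0.4114, 0.2235, 0.0509]
ee_rot: [-0.167, 3.136, 0.001]
force: [0.3, 0.8, 1.3]
width: 1.003
gripper_force: 0.0
```

>>> {"api": "carry_out", "payload": {"increments": [0, 0, 0, 0, 0, 0, 0, 0, 0, 0, 0, 0, 0, 0, 0, 0, 0, 0, 0, 0, 0, 0, 0, 0, 0, 0, 0, 0, 0, 0, 0, 0, 0, 0, 0, 0, 0, 0, 0, 0, 0, 0, 0, 0, 0, 0, 0, 0, 0, 0, 0, 0, 0, 0], "grip": 1, "newtons": 35}}

```text
clock: 15.45
position: [0.4107, 0.2238, 0.0502]
ee_rot: [0.168, -3.137, -0.0]
force: [-0.7, 0.6, -0.0]
width: 0.238
gripper_force: 35.0
```

>>> {"api": "carry_out", "payload": {"increments": [0, 0, 10, 0, 0, 0, 0, 0, 40, 0, 0, 0, 0, 0, 45, 0, 0, 0, 0, 0, 25, 0, 0, 0, 18, -43.3, 0, 0, 0, 0, 18, -43.3, 0, 0, 0, 0, 18, -43.3, 0, 0, 0, 0, 18, -43.3, 0, 0, 0, 0, 18, -43.3, 0, 0, 0, 0, 18, -42.8, 0, 0, 0, 0, 0, 0, -8, 0, 0, 0, 0, 0, 0, 0, 0, 0, 0, 0, 0, 0, 0, 0, 0, 0, 0, 0, 0, 0]}}

```text
clock: 17.2
position: [0.5186, -0.0344, 0.1625]
ee_rot: [-0.171, 3.137, 0.001]
force: [-0.5, 0.4, -1.3]
width: 0.232
gripper_force: 35.0
```

```bash
python3 - <<'E'
from h import *
np.set_printoptions(precision=4,suppress=True)
o=readout.observe();print(o['clock'],o['position'],o['dq'].max())
c=vision.calibration('wrist');np.save('w6.npy',c,allow_pickle=True)
im=vision.get_image('wrist')
cv2.imwrite('pics/w6.png',cv2.resize(im[140:300,180:340,::-1],None,fx=3.75,fy=3.75,interpolation=cv2.INTER_CUBIC))
p=o['position'];f=p[2]-.0402
q=lambda x:(proj(c,x)-[180,140])*3.75+1.4
print(f,'foot c',q([p[0],p[1],f]),'near',q([p[0]-.007,p[1],f]),'hole',q([.519,-.0353,.1]),'top', q([p[0],p[1],f+.07]))
E
```

```text
17.2 [ 0.5186 -0.0344  0.1625] 0.00279450252217676
0.12229894075991173 foot c [296.7101 303.7836] near [301.1339 266.2189] hole [292.2265 258.5277] top [294.6151 536.4154]
```

View pics/w6.png

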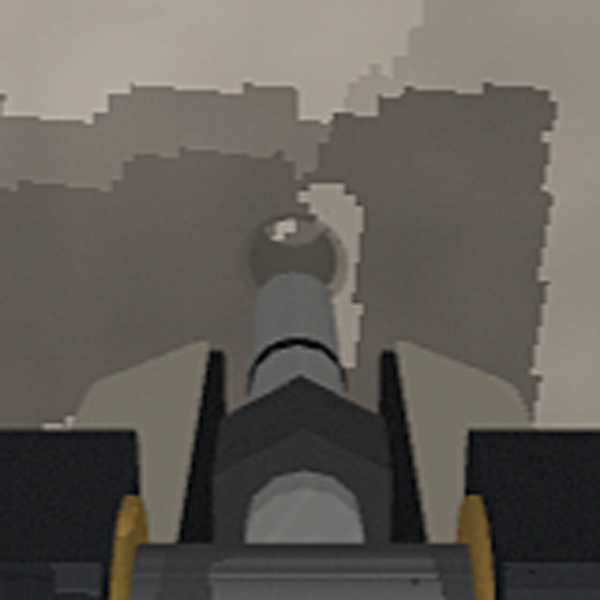

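The crop shows the stud's foot (near edge at (294,272)) just above the hole, whose rim is centred at about (297,261). They're aligned within about 1 mm.

>>> {"api": "carry_out", "payload": {"increments": [0, 0.5, -12, 0, 0, 0, 0, 0, -7, 0, 0, 0, 0, 0, -4, 0, 0, 0, 0, 0, -3, 0, 0, 0, 0, 0, -2, 0, 0, 0, 0, 0, 0, 0, 0, 0]}}

```text
clock: 18.0
position: [0.5187, -0.0351, 0.1342]
ee_rot: [0.168, -3.137, -0.0]
force: [0.8, -0.0, -0.7]
width: 0.235
gripper_force: 35.0
```

>>> {"api": "carry_out", "payload": {"increments": [0, 0, -5, 0, 0, 0, 0, 0, -5, 0, 0, 0, 0, 0, -5, 0, 0, 0, 0, 0, -4, 0, 0, 0, 0, 0, -2.5, 0, 0, 0, 0, 0, 0, 0, 0, 0]}}

```text
clock: 18.75
position: [0.5187, -0.0351, 0.1126]
ee_rot: [0.168, -3.137, 0.0]
force: [0.3, -0.7, -1.0]
width: 0.236
gripper_force: 35.0
```

Now a gentle touch on the bottom, then release.

>>> {"api": "carry_out", "payload": {"increments": [0, 0, -1, 0, 0, 0, 0, 0, -1, 0, 0, 0, 0, 0, -0.6, 0, 0, 0, 0, 0, 0, 0, 0, 0]}}

```text
clock: 19.25
position: [0.5188, -0.0351, 0.1102]
ee_rot: [-0.168, 3.137, 0.0]
force: [0.5, 0.7, -0.0]
width: 0.235
gripper_force: 35.0
```

>>> {"api": "carry_out", "payload": {"increments": [0, 0, 0, 0, 0, 0, 0, 0, 0, 0, 0, 0, 0, 0, 0, 0, 0, 0, 0, 0, 0, 0, 0, 0, 0, 0, 0, 0, 0, 0, 0, 0, 0, 0, 0, 0], "grip": 0.3}}

```text
clock: 20.0
position: [0.5187, -0.0351, 0.1101]
ee_rot: [-0.168, 3.137, 0.0]
force: [-0.1, -0.8, 0.5]
width: 0.702
gripper_force: 0.0
```

>>> {"api": "carry_out", "payload": {"increments": [0, 0, 20, 0, 0, 0, 0, 0, 45, 0, 0, 0, 0, 0, 45, 0, 0, 0, -45, 0, 10, 0, 0, 0, -45, 0, 0, 0, 0, 0, 0, 0, 0, 0, 0, 0, 0, 0, 0, 0, 0, 0]}}

```text
clock: 20.88
position: [0.4294, -0.0349, 0.2305]
ee_rot: [-0.169, 3.136, 0.001]
force: [0.4, 0.7, -0.2]
width: 0.696
gripper_force: 0.0
```

```bash
python3 - <<'E'
from h import *
cv2.imwrite('pics/s2.png',cv2.resize(vision.get_image('scene')[90:290,150:416,::-1],None,fx=3,fy=3,interpolation=cv2.INTER_CUBIC))
E
```

```text
(no output)
```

View pics/s2.png

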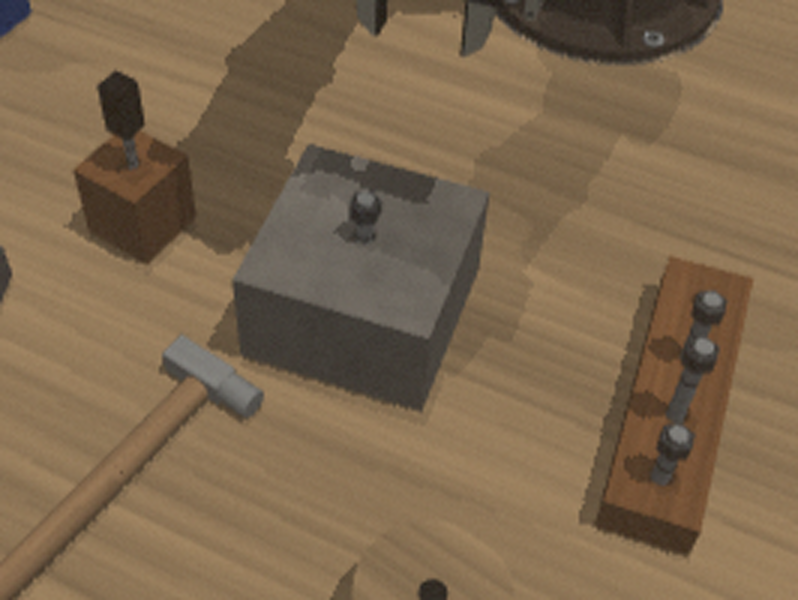

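The stud stands upright in the foot at (364,215), the rod is in its stand, the other three studs are in the rack, and the arm is clear of everything.

```bash
python3 -c "
from cell import arm
print(arm.sign_off())"
```

```text
the job is handed in; nothing more can be done
None
```

The hole is 30 mm deep by the rod. The 70 mm stud rests on its bottom, the rod is back upright in its stand, the other three studs are still in the rack, and the job is handed in; no verdict came back.

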